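Pull-test the snap-in studs

ROBOT

A 7-joint arm with a two-finger parallel gripper is mounted at the origin on the work surface. World frame = base frame: x ahead of the robot, y to its left, z up, the work surface at z = 0. Lengths are in m, angles in rad, forces in N, time in s.
With the tool pointing down it reaches from about 0.425 to 0.8 m from the base axis. Payload 8.3 kg.
Tool frame: the origin (TCP) lies on the centre line of the jaws, within the pads' length; the fingertips stand 11 mm ahead of it and the grasp point (between the pads) lies 8 mm behind it (bot.tip_reach is the z of the fingertips in the tool frame, in m); z points along the fingers, y is the direction in which the jaws open and shut (so a half turn about z gives the same grasp; the last joint's range is limited). The gripper opens to 85 mm and grips with 20 to 120 N. Pads are 22 mm wide; open, the fingers measure 114 mm over their backs; the gripper's body (76 mm by 85 mm) begins 54 mm behind the grasp point. The pads swing forward as they close: fully open they stand 13 mm farther back than shut.
Start: joints at [1.241, 0.383, 0.016, 1.37, -0.006, 1.388, -0.046], TCP at [0.165, -0.603, 0.242] pointing down, gripper open.
Joint ranges: [-2.95, 2.95], [-0.25, 2.06], [-1.52, 1.56], [0.18, 2.33], [-1.44, 4.58], [0.02, 2.06], [-3.01, 3.01]. Speed limits (rad/s): [2.39, 2.39, 3.01, 3.01, 3.14, 3.14, 3.14].

INTERFACE

Orientations are given as a unit quaternion [x, y, z, w].
In Python, from rig import bot gives the robot as it stands.
- The arm moves only by the shell command python3 -m pendant 'ROWS' [FORCE]. ROWS is JSON, a list of rows, each an object with "grip": the finger opening in mm, from 0 to 85.4; "travel": the shift along the tool's x, y, z in units of 25 mm (1.0 is 25 mm), a list of three; "delta_rot": the turn, a rotation vector about the tool's x, y, z in units of 5 degrees (1.0 is 5 degrees), a list of three. In form: [{"grip": grip, "travel": [dx, dy, dz], "delta_rot": [wx, wy, wz]}, ...]. A call has exactly 10 rows; each row shifts and turns the commanded pose from where the row before left it, along the tool's axes as they then stand; what a row does not reach is not made up. A row lasts 1/12 s, in which the tool goes at most 41.7 mm and 7.16 degrees, less where a joint would pass 70% of its speed; a pose out of reach is approached as far as the arm can. A call is refused whole if a number of a shift passes 1 or a number of a turn 1, either way. A call with a gripper value outside its range is refused whole. The fingers move at their own pace and stop on an object; FORCE is the grip in N (left out, the last holds). Time passes only in rows, so rows that do not move let the fingers close, or fill a call up. It gives the time, the measured TCP pose, the force and the opening at its end, in the units of the state.
- bot.state(): the state, without advancing time (a new reading comes with each control period).
- bot.grab_frame(name): name is "side" or "top" or "wrist"; returns a dict with "frame" (400x640x3 uint8, blue, green, red), "fx", "fy", "cx", "cy" (pixels), "position" and "rotation" of the camera in the world. Camera axes: x right, y down, z forward; pixel columns grow to the right and rows downward; lengths in m; the calibration is good to about 2 mm. A picture is of the moment at which its call begins. There is no depth.
- bot.sign_off(): hands the job in, once; it reports no verdict.
The state is a dict: "clock": time; "joint_pos": joint angles; "joint_velocities": joint speeds; "joint_efforts": joint torques, N m; "eef_pos": TCP position; "orientation": TCP orientation; "contact_force": force on the tool from outside, world axes, zero at the start; "torque": the same for the moment, N m; "opening": opening from 0.0 (shut) to 1.0 (fully open).
Only numpy, scipy, OpenCV 4.12 (cv2) and the standard library are available. Lean on these libraries where they do the work, as an engineer would, in place of code of your own. Each camera call takes 0.05 s, during which the arm holds its last target.

TASK

Pull-test the two white snap-in studs standing in the dark panel: tug each one upwards until its barb catches, hold the pull at about 15 N for two seconds, and never pull above 25 N. Push a stud that holds back down as far as it goes; put a stud that comes out into the blue reject tray. Do not disturb the glue bottle, the tin or the screwdriver.

Things in the scene. Friction and masses are not known exactly. Their poses are not given: they have to be found in the camera images.
- panel: dark wood panel lying flat, fixed to the bench, 120 x 360 x 38 mm (x, y, z); origin at the centre of its underside, its long side along its y, z up. Two blind holes, 15 mm wide and 26 mm deep, at x = 0, y = -90 mm and x = 0, y = +10 mm in its frame. A steel bench holdfast with a red handle presses on its +y end: foot, arm and handle lie at y = 140 to 240 mm and reach 160 mm above the bench
- stud_a_mid (a point): white plastic snap-in stud, 14 mm diameter, 60 mm long, upright in a socket; pushed down as far as it goes it stands 34 to 40 mm above the panel's top, at the start 2 to 15 mm more. Point: its centre, 30 mm below its top; z along it. It slides up under 1 to 6 N; if snapped in, its barb catches 12 mm above its lowest place
- stud_b_mid (a point): white plastic snap-in stud, 14 mm diameter, 60 mm long, upright in a socket; pushed down as far as it goes it stands 34 to 40 mm above the panel's top, at the start 2 to 15 mm more. Point: its centre, 30 mm below its top; z along it. Looks like stud_a; it too may catch and hold, or slide right out
- socket_a: brass socket flange in one of the panel's holes, ring 24 mm outside, 16 mm inside, 3 mm tall, lying on the panel's top; origin at the centre of its underside, z up. A stud that has caught lifts its socket 0.07 mm per N of pull, springing back. stud_a stands in it; it may be in either hole
- socket_b: brass socket flange in one of the panel's holes, ring 24 mm outside, 16 mm inside, 3 mm tall, lying on the panel's top; origin at the centre of its underside, z up. A stud that has caught lifts its socket 0.07 mm per N of pull, springing back. stud_b stands in it
- tray: blue plastic open tray for rejects, 130 x 170 x 35 mm (x, y, z), walls and floor about 4 mm, loose, 0.6 kg; origin at the centre of its underside, z up
- glue: bystander: small white glue bottle with red cap, 50 mm diameter, 110 mm tall, standing; origin at the centre of its underside
- tin: bystander: yellow tin, 56 mm diameter, 60 mm tall, standing; origin at the centre of its underside
- driver: bystander: screwdriver with an orange handle, about 200 mm long, lying along its own x; origin under its middle
Not all that is in view belongs to the job. Of the things that look like the tray, take the one that is farthest from the robot's base at the start.

How it is judged:
By the outcome, as a careful person would: the job done as asked, in the order asked, and still so for the second after the job is handed in, with the robot touching nothing.
It also fails if it takes over 72 s, if anything falls off the work surface, if the arm or the gripper's body presses on something with over 40 N, if the wrist force passes 120 N, or if a joint passes its speed limit or range.

## Working session

There is one attempt and no reset: what is moved stays moved. The work goes in short steps, Python scripts to look and compute and a shell command to move; the robot and the scene stay as the last step left them, time stands still between calls to the robot, and variables do not carry over. Pictures are saved under pics/ and viewed, and the job is handed in when it is done.

```bash
ls; mkdir -p pics; python3 - <<'E'
from rig import bot
import cv2
print(bot.state(), bot.tip_reach)
for n in ["top","side","wrist"]:
    f=bot.grab_frame(n); cv2.imwrite(f"pics/{n}0.png",f["frame"])
    print(n,f["fx"],f["fy"],f["cx"],f["cy"],f["position"],f["rotation"])
E
```

```text
pics
{'clock': 0.0, 'joint_pos': array([ 1.24112425,  0.38424542,  0.0163906 ,  1.3711618 , -0.00631786,
        1.38817744, -0.04647015]), 'joint_velocities': array([ 0.00107308,  0.00025377,  0.00141419, -0.00010608,  0.00087125,
       -0.00235498,  0.00071461]), 'joint_efforts': array([-6.52568269e-04, -6.27596712e+01,  8.43865648e-01, -3.71828091e+01,
        1.64072192e-02,  1.42481449e-02, -2.70467774e-05]), 'eef_pos': array([ 0.16466788, -0.60242331,  0.24127097]), 'orientation': array([ 9.91111817e-01,  1.33027900e-01, -1.40940866e-04, -9.61191420e-04]), 'contact_force': array([-0.5823076 ,  0.33313809, -0.67471313]), 'torque': array([-0.0097168 , -0.04872917, -0.00332879]), 'opening': 1.0025040080453351} 0.011
top 391.781619575016 391.781619575016 318.77796577380394 197.12689180726883 [ 0.41491329 -0.10455554  0.97208876] [ 0.70695345 -0.70685441  0.02112262 -0.01129198]
side 396.28826722435406 396.28826722435406 316.0852582109826 199.13654811197443 [ 0.33008268 -0.88533957  0.54462962] [ 0.86684491 -0.06049237  0.03725543 -0.49349023]
wrist 311.15190559287447 311.15190559287447 318.343645781226 191.43129134049332 [ 0.23721201 -0.58377142  0.37445659] [ 0.78603785 -0.60035236 -0.09037255  0.11642317]
```

View pics/top0.png

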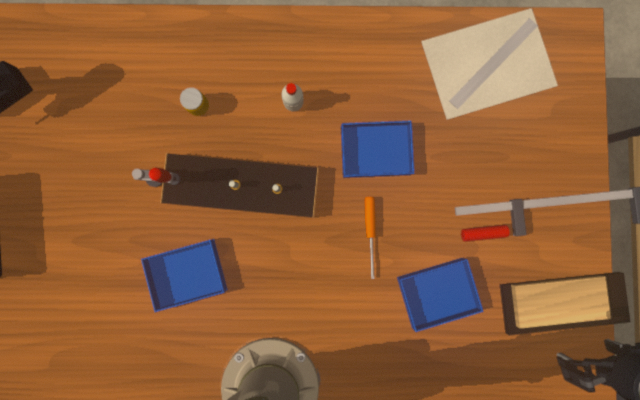

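View pics/side0.png

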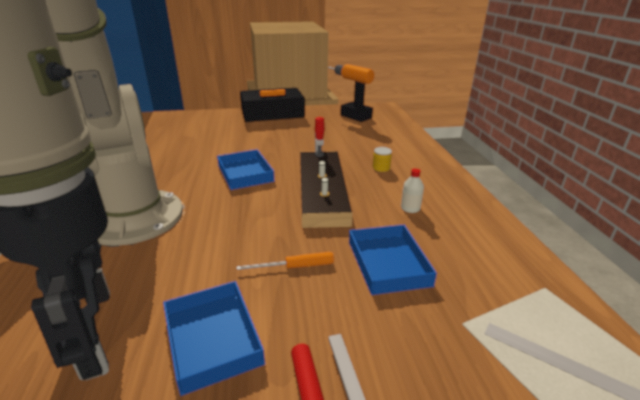

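View pics/wrist0.png

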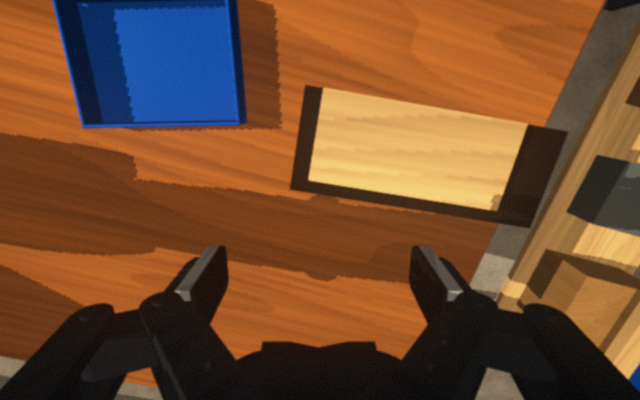

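The top view has three blue trays, at pixels (377,150), (440,294) and (185,275). The one farthest from the base at (270,385) is (377,150). The studs are at (234,184) and (277,188). The white-topped tin at (192,98) and the white glue bottle at (292,95) could be mistaken for studs but aren't. The holdfast is at (158,176). Next I'll measure these and check close crops.

```bash
cat > h.py <<'E'
from rig import bot
import cv2, numpy as np
from scipy.spatial.transform import Rotation as R
def ray(f,u,v):
    d=R.from_quat(f["rotation"]).apply([(u-f["cx"])/f["fx"],(v-f["cy"])/f["fy"],1.0])
    return np.array(f["position"]),d
def plane(f,u,v,z):
    p,d=ray(f,u,v); return p+d*(z-p[2])/d[2]
def tri(f1,a,f2,b):
    p,d=ray(f1,*a);q,e=ray(f2,*b)
    A=np.stack([d,-e],1);s=np.linalg.lstsq(A,q-p,rcond=None)[0]
    x=p+d*s[0];y=q+e*s[1];return (x+y)/2,np.linalg.norm(x-y)
def proj(f,P):
    c=R.from_quat(f["rotation"]).inv().apply(np.array(P)-f["position"])
    return f["fx"]*c[0]/c[2]+f["cx"],f["fy"]*c[1]/c[2]+f["cy"]
E
python3 - <<'E'
from h import *
t=bot.grab_frame("top");s=bot.grab_frame("side")
cv2.imwrite("pics/topc.png",cv2.resize(t["frame"][130:230,140:340],None,fx=4,fy=4,interpolation=cv2.INTER_CUBIC))
cv2.imwrite("pics/sidec.png",cv2.resize(s["frame"][100:240,270:370],None,fx=4,fy=4,interpolation=cv2.INTER_CUBIC))
for n,f in(("t",t),):
    hsv=cv2.cvtColor(f["frame"],cv2.COLOR_BGR2HSV)
    m=cv2.inRange(hsv,(100,120,40),(130,255,255))
    for c in cv2.findContours(m,cv2.RETR_EXTERNAL,cv2.CHAIN_APPROX_NONE)[0]:
        if cv2.contourArea(c)>300:
            r=cv2.minAreaRect(c); b=cv2.boxPoints(r)
            P=[plane(f,*q,0.035)[:2].round(3).tolist() for q in b]
            C=np.mean(P,0);print(r,P,C,np.linalg.norm(C))
print(plane(t,234,184,.08),plane(t,277,188,.08))
for c in [(168,154),(317,167),(314,216),(163,203)]: print(plane(t,*c,.038))
E
```

```text
((440.13958740234375, 294.7607421875), (54.550392150878906, 71.39981842041016), 73.1416015625) [[0.263, -0.306], [0.312, -0.47], [0.188, -0.506], [0.14, -0.343]] [ 0.22575 -0.40625] 0.4647602876752703
((185.81134033203125, 274.339599609375), (53.845333099365234, 65.65834045410156), 74.05460357666016) [[0.315, 0.289], [0.357, 0.141], [0.235, 0.104], [0.194, 0.252]] [0.27525 0.1965 ] 0.33819345425362685
((377.1453857421875, 148.6979522705078), (52.44584655761719, 69.88238525390625), 87.39744567871094) [[0.635, -0.171], [0.643, -0.341], [0.515, -0.345], [0.508, -0.177]] [ 0.57525 -0.2585 ] 0.6306622015786265
[0.48566687 0.07602466 0.08      ] [ 0.47661916 -0.02176187  0.08      ]
[0.56062394 0.24225524 0.038     ]
[ 0.53000607 -0.11330384  0.038     ]
[ 0.41277617 -0.1061632   0.038     ]
[0.44365435 0.25202275 0.038     ]
```

View pics/topc.png

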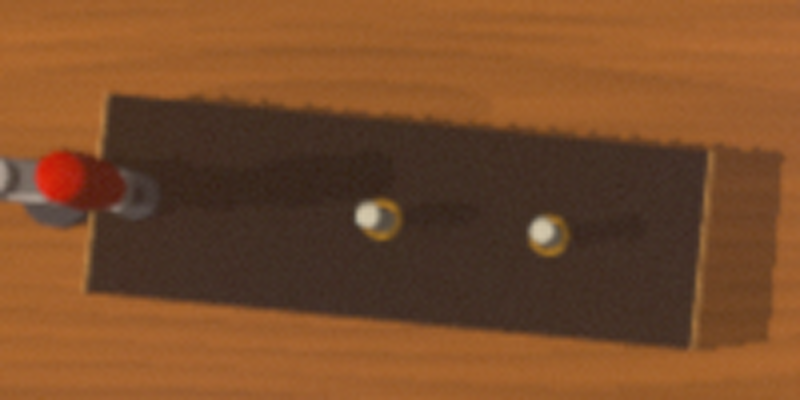

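View pics/sidec.png

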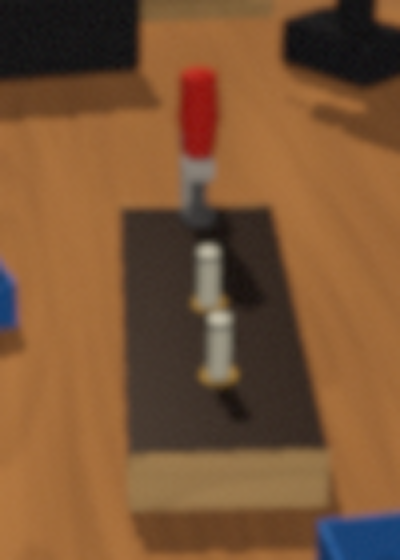

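```bash
cat >> h.py <<'E'
def go(P,extra=None):
    s=bot.state();Rm=R.from_quat(s["orientation"])
    d=Rm.inv().apply(np.array(P)-s["eef_pos"])/0.025
    print("units of 25mm:",d.round(2),"F",s["contact_force"].round(1),"eef",s["eef_pos"].round(4),"t",round(s["clock"],2))
    x=Rm.as_matrix(); print("tool x",x[:,0].round(3),"y",x[:,1].round(3),"z",x[:,2].round(4))
E
python3 - <<'E'
from h import *
t=bot.grab_frame("top");s=bot.grab_frame("side")
T=lambda u,v:((u+.5)/4-.5+140,(v+.5)/4-.5+130)
S=lambda u,v:((u+.5)/4-.5+270,(v+.5)/4-.5+100)
for a,b in(((369,216),(208,250)),((543,231),(220,318))):
    print("top",tri(t,T(*a),s,S(*b)))
for r in((381,220),(549,236)): print("ring top",plane(t,*T(*r),.041))
for r in((209,302),(217,375)): print("ring side",plane(s,*S(*r),.041))
go([0.40,-0.35,0.24]);
E
```

```text
top (array([0.48610309, 0.08058667, 0.08147338]), np.float64(0.000597458053215023))
top (array([ 0.477999  , -0.01820304,  0.0814243 ]), np.float64(0.00011346417581803687))
ring top [0.48727334 0.08183207 0.041     ]
ring top [ 0.47782709 -0.01785248  0.041     ]
ring side [0.48720951 0.08196566 0.041     ]
ring side [ 0.47659144 -0.01928109  0.041     ]
units of 25mm: [11.74 -7.27  0.09] F [ 0.1 -0.7 -0.1] eef [ 0.1648 -0.6027  0.242 ] t 0.35
tool x [0.965 0.264 0.   ] y [ 0.264 -0.965 -0.001] z [-1.e-04  5.e-04 -1.e+00]
```

```bash
python3 -m pendant '[{"grip":40,"travel":[1,-0.62,0],"delta_rot":[0,0,0]},{"grip":40,"travel":[1,-0.62,0],"delta_rot":[0,0,0]},{"grip":40,"travel":[1,-0.62,0],"delta_rot":[0,0,0]},{"grip":40,"travel":[1,-0.62,0],"delta_rot":[0,0,0]},{"grip":40,"travel":[1,-0.62,0],"delta_rot":[0,0,0]},{"grip":40,"travel":[1,-0.62,0],"delta_rot":[0,0,0]},{"grip":40,"travel":[1,-0.62,0],"delta_rot":[0,0,0]},{"grip":40,"travel":[1,-0.62,0],"delta_rot":[0,0,0]},{"grip":40,"travel":[1,-0.62,0],"delta_rot":[0,0,0]},{"grip":40,"travel":[1,-0.62,0],"delta_rot":[0,0,0]}]' 50
python3 - <<'E'
from h import *
go([0.478,-0.0185,0.20])
E
```

```text
clock: 1.18
eef_pos: [0.3659, -0.3862, 0.2425]
orientation: [0.991, 0.133, 0.0, 0.0]
contact_force: [-0.6, 0.6, -0.2]
opening: 0.466
units of 25mm: [  8.2  -13.01   1.7 ] F [-0.6  0.6 -0.2] eef [ 0.3659 -0.3862  0.2425] t 1.18
tool x [0.965 0.264 0.   ] y [ 0.264 -0.965  0.   ] z [ 2.e-04 -3.e-04 -1.e+00]
```

```bash
python3 -m pendant '[{"grip":40,"travel":[0.6,-1,0.05],"delta_rot":[0,0,0]},{"grip":40,"travel":[0.6,-1,0.05],"delta_rot":[0,0,0]},{"grip":40,"travel":[0.6,-1,0.05],"delta_rot":[0,0,0]},{"grip":40,"travel":[0.6,-1,0.05],"delta_rot":[0,0,0]},{"grip":40,"travel":[0.6,-1,0.05],"delta_rot":[0,0,0]},{"grip":40,"travel":[0.6,-1,0.05],"delta_rot":[0,0,0]},{"grip":40,"travel":[0.6,-1,0.05],"delta_rot":[0,0,1]},{"grip":40,"travel":[0.3,-1,0.05],"delta_rot":[0,0,1]},{"grip":40,"travel":[0,-0.6,0.05],"delta_rot":[0,0,1]},{"grip":40,"travel":[0,-0.2,0],"delta_rot":[0,0,1]}]'
python3 - <<'E'
from h import *
go([0.478,-0.0185,0.18])
cv2.imwrite("pics/w1.png",bot.grab_frame("wrist")["frame"])
E
```

```text
clock: 2.02
eef_pos: [0.422, -0.1418, 0.2311]
orientation: [0.999, -0.041, 0.0, -0.0]
contact_force: [0.9, -1.1, -0.0]
opening: 0.467
units of 25mm: [ 1.83 -5.1   2.05] F [ 0.9 -1.1 -0. ] eef [ 0.422  -0.1418  0.2311] t 2.02
tool x [ 0.997 -0.082  0.   ] y [-0.082 -0.997 -0.   ] z [ 2.e-04  4.e-04 -1.e+00]
```

View pics/w1.png

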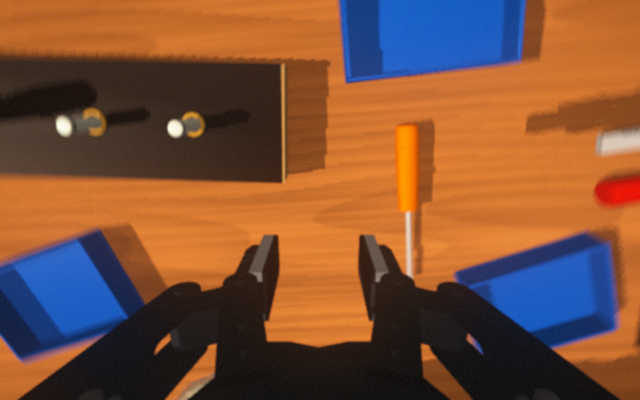

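The wrist view shows both studs, with tops at (65,126) and (176,129), upright in brass rings in the panel. The screwdriver is at (406,180). The choice of studs is confirmed.

```bash
python3 -m pendant '[{"grip":40,"travel":[0.3,-0.8,0],"delta_rot":[0,0,0]},{"grip":40,"travel":[0.3,-0.8,0.1],"delta_rot":[0,0,0]},{"grip":40,"travel":[0.3,-0.8,0.3],"delta_rot":[0,0,0]},{"grip":40,"travel":[0.3,-0.8,0.3],"delta_rot":[0,0,0]},{"grip":40,"travel":[0.3,-0.8,0.3],"delta_rot":[0,0,0]},{"grip":40,"travel":[0.2,-0.6,0.3],"delta_rot":[0,0,0]},{"grip":40,"travel":[0.1,-0.4,0.3],"delta_rot":[0,0,0]},{"grip":40,"travel":[0,-0.1,0.3],"delta_rot":[0,0,0]},{"grip":40,"travel":[0,0,0.1],"delta_rot":[0,0,0]},{"grip":40,"travel":[0,0,0],"delta_rot":[0,0,0]}]'
python3 - <<'E'
from h import *
go([0.478,-0.0185,0.067])
w=bot.grab_frame("wrist")
cv2.imwrite("pics/w2.png",w["frame"]);cv2.imwrite("pics/s2.png",cv2.resize(bot.grab_frame("side")["frame"][100:240,270:370],None,fx=4,fy=4))
print(proj(w,[.478,-.0185,.0815]),proj(w,[.478,-.0185,.041]))
E
```

```text
clock: 2.9
eef_pos: [0.4765, -0.0227, 0.1803]
orientation: [0.999, -0.041, -0.001, 0.0]
contact_force: [-0.4, -0.1, 0.5]
opening: 0.468
units of 25mm: [ 0.05 -0.18  4.53] F [-0.4 -0.1  0.5] eef [ 0.4765 -0.0227  0.1803] t 2.9
tool x [ 0.997 -0.082 -0.002] y [-0.082 -0.997  0.   ] z [-1.5e-03 -1.0e-04 -1.0e+00]
(np.float64(312.1756685839973), np.float64(195.18581889001135)) (np.float64(313.036893217574), np.float64(181.5741278957954))
```

View pics/w2.png

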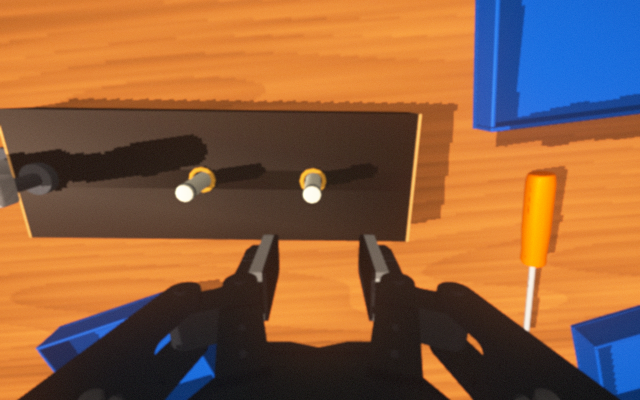

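View pics/s2.png

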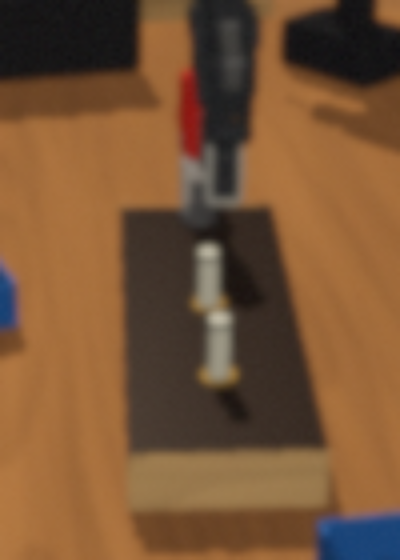

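The stud top shows at (312,194), against a prediction of (312,195), so the estimate is good. Descending now.

```bash
python3 -m pendant '[{"grip":40,"travel":[0.05,-0.16,0],"delta_rot":[0,0,0]},{"grip":40,"travel":[0,0,0.5],"delta_rot":[0,0,0]},{"grip":40,"travel":[0,0,0.8],"delta_rot":[0,0,0]},{"grip":40,"travel":[0,0,0.8],"delta_rot":[0,0,0]},{"grip":40,"travel":[0,0,0.7],"delta_rot":[0,0,0]},{"grip":40,"travel":[0,0,0.4],"delta_rot":[0,0,0]},{"grip":40,"travel":[0,0,0.1],"delta_rot":[0,0,0]},{"grip":40,"travel":[0,0,0],"delta_rot":[0,0,0]},{"grip":40,"travel":[0,0,0],"delta_rot":[0,0,0]},{"grip":40,"travel":[0,0,0],"delta_rot":[0,0,0]}]'
python3 - <<'E'
from h import *
go([0.478,-0.0185,0.067])
w=bot.grab_frame("wrist")
cv2.imwrite("pics/w3.png",w["frame"])
E
```

```text
clock: 3.83
eef_pos: [0.4795, -0.0178, 0.0998]
orientation: [0.999, -0.041, 0.001, 0.0]
contact_force: [0.1, -0.7, 0.3]
opening: 0.47
units of 25mm: [-0.06  0.03  1.31] F [ 0.1 -0.7  0.3] eef [ 0.4795 -0.0178  0.0998] t 3.83
tool x [ 0.997 -0.082  0.002] y [-0.082 -0.997  0.   ] z [ 2.e-03 -2.e-04 -1.e+00]
```

View pics/w3.png

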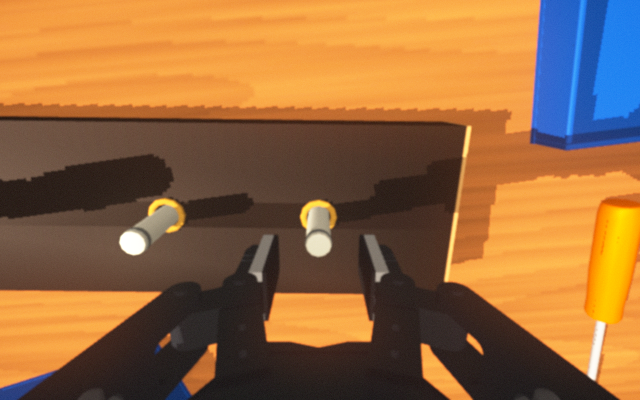

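The stud at (318,243) is centred between the jaws. I'll descend and then close.

```bash
python3 -m pendant '[{"grip":40,"travel":[-0.04,0,0.3],"delta_rot":[0,0,0]},{"grip":40,"travel":[0,0,0.4],"delta_rot":[0,0,0]},{"grip":40,"travel":[0,0,0.4],"delta_rot":[0,0,0]},{"grip":40,"travel":[0,0,0.2],"delta_rot":[0,0,0]},{"grip":40,"travel":[0,0,0],"delta_rot":[0,0,0]},{"grip":5,"travel":[0,0,0],"delta_rot":[0,0,0]},{"grip":5,"travel":[0,0,0],"delta_rot":[0,0,0]},{"grip":5,"travel":[0,0,0],"delta_rot":[0,0,0]},{"grip":5,"travel":[0,0,0],"delta_rot":[0,0,0]},{"grip":5,"travel":[0,0,0],"delta_rot":[0,0,0]}]' 50
python3 - <<'E'
from h import *
go([0.478,-0.0185,0.067])
w=bot.grab_frame("wrist")
cv2.imwrite("pics/w4.png",w["frame"][150:350,200:440])
cv2.imwrite("pics/s4.png",cv2.resize(bot.grab_frame("side")["frame"][120:220,270:370],None,fx=5,fy=5))
E
```

```text
clock: 4.72
eef_pos: [0.4778, -0.0176, 0.0663]
orientation: [0.999, -0.041, 0.0, -0.0]
contact_force: [-0.4, 0.0, -1.4]
opening: 0.146
units of 25mm: [ 0.01  0.03 -0.03] F [-0.4  0.  -1.4] eef [ 0.4778 -0.0176  0.0663] t 4.72
tool x [ 0.997 -0.082  0.001] y [-0.082 -0.997 -0.   ] z [ 5.e-04  1.e-04 -1.e+00]
```

View pics/w4.png

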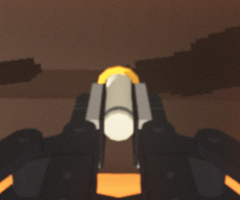

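View pics/s4.png

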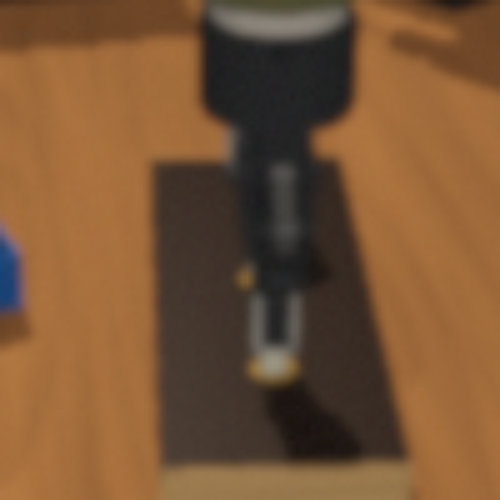

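Gripped, with the opening at 0.146. Starting a gentle pull of 1 mm per call.

```bash
python3 -m pendant '[{"grip":5,"travel":[0,0,-0.005],"delta_rot":[0,0,0]},{"grip":5,"travel":[0,0,-0.005],"delta_rot":[0,0,0]},{"grip":5,"travel":[0,0,-0.005],"delta_rot":[0,0,0]},{"grip":5,"travel":[0,0,-0.005],"delta_rot":[0,0,0]},{"grip":5,"travel":[0,0,-0.005],"delta_rot":[0,0,0]},{"grip":5,"travel":[0,0,-0.005],"delta_rot":[0,0,0]},{"grip":5,"travel":[0,0,-0.005],"delta_rot":[0,0,0]},{"grip":5,"travel":[0,0,-0.005],"delta_rot":[0,0,0]},{"grip":5,"travel":[0,0,0],"delta_rot":[0,0,0]},{"grip":5,"travel":[0,0,0],"delta_rot":[0,0,0]}]'
```

```text
clock: 5.65
eef_pos: [0.4777, -0.0176, 0.0671]
orientation: [0.999, -0.041, 0.0, -0.0]
contact_force: [2.1, 1.3, -1.7]
opening: 0.147
```

```bash
python3 -m pendant '[{"grip":5,"travel":[0,0,-0.005],"delta_rot":[0,0,0]},{"grip":5,"travel":[0,0,-0.005],"delta_rot":[0,0,0]},{"grip":5,"travel":[0,0,-0.005],"delta_rot":[0,0,0]},{"grip":5,"travel":[0,0,-0.005],"delta_rot":[0,0,0]},{"grip":5,"travel":[0,0,-0.005],"delta_rot":[0,0,0]},{"grip":5,"travel":[0,0,-0.005],"delta_rot":[0,0,0]},{"grip":5,"travel":[0,0,-0.005],"delta_rot":[0,0,0]},{"grip":5,"travel":[0,0,-0.005],"delta_rot":[0,0,0]},{"grip":5,"travel":[0,0,0],"delta_rot":[0,0,0]},{"grip":5,"travel":[0,0,0],"delta_rot":[0,0,0]}]'
```

```text
clock: 6.48
eef_pos: [0.4777, -0.0177, 0.0681]
orientation: [0.999, -0.041, 0.0, -0.0]
contact_force: [2.3, 1.4, -2.6]
opening: 0.144
```

```bash
python3 -m pendant '[{"grip":5,"travel":[0,0,-0.006],"delta_rot":[0,0,0]},{"grip":5,"travel":[0,0,-0.006],"delta_rot":[0,0,0]},{"grip":5,"travel":[0,0,-0.006],"delta_rot":[0,0,0]},{"grip":5,"travel":[0,0,-0.006],"delta_rot":[0,0,0]},{"grip":5,"travel":[0,0,-0.006],"delta_rot":[0,0,0]},{"grip":5,"travel":[0,0,-0.006],"delta_rot":[0,0,0]},{"grip":5,"travel":[0,0,-0.006],"delta_rot":[0,0,0]},{"grip":5,"travel":[0,0,-0.006],"delta_rot":[0,0,0]},{"grip":5,"travel":[0,0,0],"delta_rot":[0,0,0]},{"grip":5,"travel":[0,0,0],"delta_rot":[0,0,0]}]'
```

```text
clock: 7.32
eef_pos: [0.4777, -0.0177, 0.0693]
orientation: [0.999, -0.041, 0.0, -0.0]
contact_force: [1.4, 2.7, -1.7]
opening: 0.142
```

```bash
python3 -m pendant '[{"grip":5,"travel":[0,0,-0.006],"delta_rot":[0,0,0]},{"grip":5,"travel":[0,0,-0.006],"delta_rot":[0,0,0]},{"grip":5,"travel":[0,0,-0.006],"delta_rot":[0,0,0]},{"grip":5,"travel":[0,0,-0.006],"delta_rot":[0,0,0]},{"grip":5,"travel":[0,0,-0.006],"delta_rot":[0,0,0]},{"grip":5,"travel":[0,0,-0.006],"delta_rot":[0,0,0]},{"grip":5,"travel":[0,0,-0.006],"delta_rot":[0,0,0]},{"grip":5,"travel":[0,0,-0.006],"delta_rot":[0,0,0]},{"grip":5,"travel":[0,0,-0.004],"delta_rot":[0,0,0]},{"grip":5,"travel":[0,0,0],"delta_rot":[0,0,0]}]'
```

```text
clock: 8.15
eef_pos: [0.4776, -0.0177, 0.0706]
orientation: [0.999, -0.041, 0.0, -0.0]
contact_force: [2.1, 1.9, -2.7]
opening: 0.145
```

```bash
python3 - <<'E'
from h import *
t=bot.grab_frame("top");w=bot.grab_frame("wrist")
cv2.imwrite("pics/w5.png",cv2.resize(w["frame"][200:320,250:390],None,fx=5,fy=5))
E
```

```text
(no output)
```

View pics/w5.png

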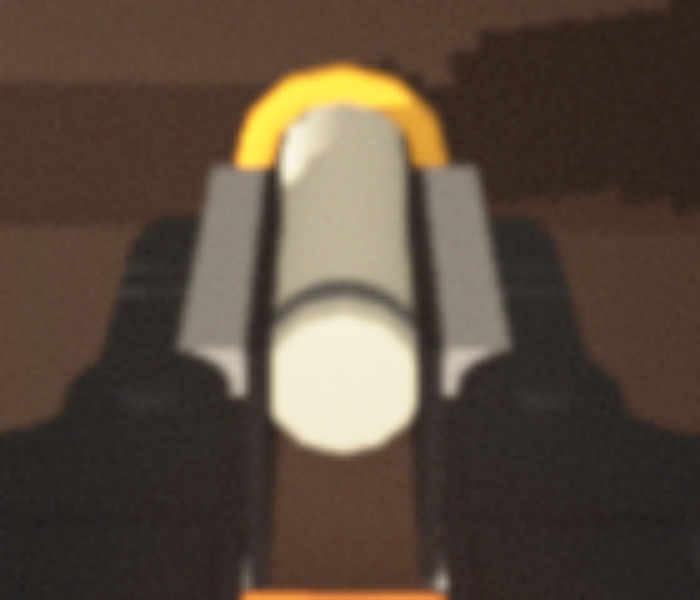

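The stud top sits at (318,277) in the wrist frame, the same as just after gripping, so it's moving with the gripper and not slipping. Continuing.

```bash
python3 -m pendant '[{"grip":5,"travel":[0,0,-0.006],"delta_rot":[0,0,0]},{"grip":5,"travel":[0,0,-0.006],"delta_rot":[0,0,0]},{"grip":5,"travel":[0,0,-0.006],"delta_rot":[0,0,0]},{"grip":5,"travel":[0,0,-0.006],"delta_rot":[0,0,0]},{"grip":5,"travel":[0,0,-0.006],"delta_rot":[0,0,0]},{"grip":5,"travel":[0,0,-0.006],"delta_rot":[0,0,0]},{"grip":5,"travel":[0,0,-0.006],"delta_rot":[0,0,0]},{"grip":5,"travel":[0,0,-0.006],"delta_rot":[0,0,0]},{"grip":5,"travel":[0,0,-0.004],"delta_rot":[0,0,0]},{"grip":5,"travel":[0,0,0],"delta_rot":[0,0,0]}]'
```

```text
clock: 9.08
eef_pos: [0.4777, -0.0177, 0.0719]
orientation: [0.999, -0.041, 0.0, -0.0]
contact_force: [2.4, 2.9, -2.6]
opening: 0.143
```

```bash
python3 -m pendant '[{"grip":5,"travel":[0,0,-0.006],"delta_rot":[0,0,0]},{"grip":5,"travel":[0,0,-0.006],"delta_rot":[0,0,0]},{"grip":5,"travel":[0,0,-0.006],"delta_rot":[0,0,0]},{"grip":5,"travel":[0,0,-0.006],"delta_rot":[0,0,0]},{"grip":5,"travel":[0,0,-0.006],"delta_rot":[0,0,0]},{"grip":5,"travel":[0,0,0],"delta_rot":[0,0,0]},{"grip":5,"travel":[0,0,0],"delta_rot":[0,0,0]},{"grip":5,"travel":[0,0,0],"delta_rot":[0,0,0]},{"grip":5,"travel":[0,0,0],"delta_rot":[0,0,0]},{"grip":5,"travel":[0,0,0],"delta_rot":[0,0,0]}]'
```

```text
clock: 9.92
eef_pos: [0.4775, -0.0177, 0.0725]
orientation: [0.999, -0.041, -0.0, -0.0]
contact_force: [3.3, 2.6, -9.5]
opening: 0.149
```

It has caught, at 9.5 N. Easing up to 15 N.

```bash
python3 -m pendant '[{"grip":5,"travel":[0,0,-0.008],"delta_rot":[0,0,0]},{"grip":5,"travel":[0,0,-0.008],"delta_rot":[0,0,0]},{"grip":5,"travel":[0,0,0],"delta_rot":[0,0,0]},{"grip":5,"travel":[0,0,0],"delta_rot":[0,0,0]},{"grip":5,"travel":[0,0,0],"delta_rot":[0,0,0]},{"grip":5,"travel":[0,0,0],"delta_rot":[0,0,0]},{"grip":5,"travel":[0,0,0],"delta_rot":[0,0,0]},{"grip":5,"travel":[0,0,0],"delta_rot":[0,0,0]},{"grip":5,"travel":[0,0,0],"delta_rot":[0,0,0]},{"grip":5,"travel":[0,0,0],"delta_rot":[0,0,0]}]'
```

```text
clock: 10.75
eef_pos: [0.4774, -0.0177, 0.0727]
orientation: [0.999, -0.041, -0.0, -0.0]
contact_force: [5.1, 2.5, -11.3]
opening: 0.142
```

```bash
python3 -m pendant '[{"grip":5,"travel":[0,0,-0.01],"delta_rot":[0,0,0]},{"grip":5,"travel":[0,0,-0.01],"delta_rot":[0,0,0]},{"grip":5,"travel":[0,0,0],"delta_rot":[0,0,0]},{"grip":5,"travel":[0,0,0],"delta_rot":[0,0,0]},{"grip":5,"travel":[0,0,0],"delta_rot":[0,0,0]},{"grip":5,"travel":[0,0,0],"delta_rot":[0,0,0]},{"grip":5,"travel":[0,0,0],"delta_rot":[0,0,0]},{"grip":5,"travel":[0,0,0],"delta_rot":[0,0,0]},{"grip":5,"travel":[0,0,0],"delta_rot":[0,0,0]},{"grip":5,"travel":[0,0,0],"delta_rot":[0,0,0]}]'
```

```text
clock: 11.58
eef_pos: [0.4773, -0.0177, 0.0729]
orientation: [0.999, -0.041, -0.0, -0.0]
contact_force: [5.6, 2.7, -15.4]
opening: 0.146
```

15.4 N. Holding for three calls (2.5 s).

```bash
python3 -m pendant '[{"grip":5,"travel":[0,0,0],"delta_rot":[0,0,0]},{"grip":5,"travel":[0,0,0],"delta_rot":[0,0,0]},{"grip":5,"travel":[0,0,0],"delta_rot":[0,0,0]},{"grip":5,"travel":[0,0,0],"delta_rot":[0,0,0]},{"grip":5,"travel":[0,0,0],"delta_rot":[0,0,0]},{"grip":5,"travel":[0,0,0],"delta_rot":[0,0,0]},{"grip":5,"travel":[0,0,0],"delta_rot":[0,0,0]},{"grip":5,"travel":[0,0,0],"delta_rot":[0,0,0]},{"grip":5,"travel":[0,0,0],"delta_rot":[0,0,0]},{"grip":5,"travel":[0,0,0],"delta_rot":[0,0,0]}]'
```

```text
clock: 12.42
eef_pos: [0.4773, -0.0177, 0.0729]
orientation: [0.999, -0.041, -0.0, -0.0]
contact_force: [5.3, 3.7, -14.9]
opening: 0.139
```

```bash
python3 -m pendant '[{"grip":5,"travel":[0,0,0],"delta_rot":[0,0,0]},{"grip":5,"travel":[0,0,0],"delta_rot":[0,0,0]},{"grip":5,"travel":[0,0,0],"delta_rot":[0,0,0]},{"grip":5,"travel":[0,0,0],"delta_rot":[0,0,0]},{"grip":5,"travel":[0,0,0],"delta_rot":[0,0,0]},{"grip":5,"travel":[0,0,0],"delta_rot":[0,0,0]},{"grip":5,"travel":[0,0,0],"delta_rot":[0,0,0]},{"grip":5,"travel":[0,0,0],"delta_rot":[0,0,0]},{"grip":5,"travel":[0,0,0],"delta_rot":[0,0,0]},{"grip":5,"travel":[0,0,0],"delta_rot":[0,0,0]}]'
```

```text
clock: 13.25
eef_pos: [0.4773, -0.0177, 0.0729]
orientation: [0.999, -0.041, -0.0, -0.0]
contact_force: [6.0, 2.5, -14.8]
opening: 0.144
```

```bash
python3 -m pendant '[{"grip":5,"travel":[0,0,0],"delta_rot":[0,0,0]},{"grip":5,"travel":[0,0,0],"delta_rot":[0,0,0]},{"grip":5,"travel":[0,0,0],"delta_rot":[0,0,0]},{"grip":5,"travel":[0,0,0],"delta_rot":[0,0,0]},{"grip":5,"travel":[0,0,0],"delta_rot":[0,0,0]},{"grip":5,"travel":[0,0,0],"delta_rot":[0,0,0]},{"grip":5,"travel":[0,0,0],"delta_rot":[0,0,0]},{"grip":5,"travel":[0,0,0],"delta_rot":[0,0,0]},{"grip":5,"travel":[0,0,0],"delta_rot":[0,0,0]},{"grip":5,"travel":[0,0,0],"delta_rot":[0,0,0]}]'; python3 - <<'E'
from h import *
w=bot.grab_frame("wrist")
cv2.imwrite("pics/w6.png",cv2.resize(w["frame"][200:320,250:390],None,fx=5,fy=5))
E
```

```text
clock: 14.08
eef_pos: [0.4773, -0.0177, 0.0729]
orientation: [0.999, -0.041, -0.0, -0.0]
contact_force: [5.3, 2.1, -15.1]
opening: 0.142
```

View pics/w6.png

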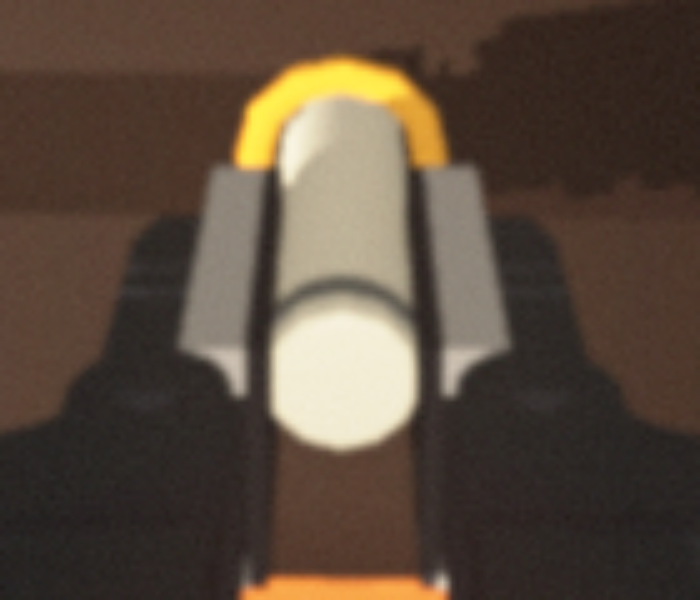

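It held 15 N for about 2.5 s with no slip. The lowest place should be at TCP z ≈ 0.060, so I'll push back down.

```bash
python3 -m pendant '[{"grip":5,"travel":[0,0,0.03],"delta_rot":[0,0,0]},{"grip":5,"travel":[0,0,0.06],"delta_rot":[0,0,0]},{"grip":5,"travel":[0,0,0.08],"delta_rot":[0,0,0]},{"grip":5,"travel":[0,0,0.08],"delta_rot":[0,0,0]},{"grip":5,"travel":[0,0,0.08],"delta_rot":[0,0,0]},{"grip":5,"travel":[0,0,0.08],"delta_rot":[0,0,0]},{"grip":5,"travel":[0,0,0.05],"delta_rot":[0,0,0]},{"grip":5,"travel":[0,0,0.02],"delta_rot":[0,0,0]},{"grip":5,"travel":[0,0,0],"delta_rot":[0,0,0]},{"grip":5,"travel":[0,0,0],"delta_rot":[0,0,0]}]'
```

```text
clock: 14.97
eef_pos: [0.4777, -0.0177, 0.0615]
orientation: [0.999, -0.041, 0.0, -0.0]
contact_force: [1.1, 1.3, -1.2]
opening: 0.144
```

```bash
python3 -m pendant '[{"grip":5,"travel":[0,0,0.01],"delta_rot":[0,0,0]},{"grip":5,"travel":[0,0,0.01],"delta_rot":[0,0,0]},{"grip":5,"travel":[0,0,0.01],"delta_rot":[0,0,0]},{"grip":5,"travel":[0,0,0.01],"delta_rot":[0,0,0]},{"grip":5,"travel":[0,0,0.01],"delta_rot":[0,0,0]},{"grip":5,"travel":[0,0,0.01],"delta_rot":[0,0,0]},{"grip":5,"travel":[0,0,0.01],"delta_rot":[0,0,0]},{"grip":5,"travel":[0,0,0.01],"delta_rot":[0,0,0]},{"grip":5,"travel":[0,0,0],"delta_rot":[0,0,0]},{"grip":5,"travel":[0,0,0],"delta_rot":[0,0,0]}]'
```

```text
clock: 15.8
eef_pos: [0.4778, -0.0177, 0.0597]
orientation: [0.999, -0.041, 0.0, -0.0]
contact_force: [-0.2, 2.0, 5.3]
opening: 0.142
```

```bash
python3 -m pendant '[{"grip":5,"travel":[0,0,0.01],"delta_rot":[0,0,0]},{"grip":5,"travel":[0,0,0.01],"delta_rot":[0,0,0]},{"grip":5,"travel":[0,0,0.01],"delta_rot":[0,0,0]},{"grip":5,"travel":[0,0,0.01],"delta_rot":[0,0,0]},{"grip":5,"travel":[0,0,0],"delta_rot":[0,0,0]},{"grip":5,"travel":[0,0,0],"delta_rot":[0,0,0]},{"grip":5,"travel":[0,0,0],"delta_rot":[0,0,0]},{"grip":5,"travel":[0,0,0],"delta_rot":[0,0,0]},{"grip":5,"travel":[0,0,0],"delta_rot":[0,0,0]},{"grip":5,"travel":[0,0,0],"delta_rot":[0,0,0]}]'
```

```text
clock: 16.63
eef_pos: [0.4781, -0.0177, 0.0596]
orientation: [0.999, -0.041, 0.001, 0.0]
contact_force: [-2.9, 1.1, 14.1]
opening: 0.142
```

It's bottomed: 14 N with no further travel. I'll relax, release and rise.

```bash
python3 -m pendant '[{"grip":5,"travel":[0,0,-0.03],"delta_rot":[0,0,0]},{"grip":5,"travel":[0,0,0],"delta_rot":[0,0,0]},{"grip":40,"travel":[0,0,0],"delta_rot":[0,0,0]},{"grip":40,"travel":[0,0,0],"delta_rot":[0,0,0]},{"grip":40,"travel":[0,0,0],"delta_rot":[0,0,0]},{"grip":40,"travel":[0,0,0],"delta_rot":[0,0,0]},{"grip":40,"travel":[0,0,-0.4],"delta_rot":[0,0,0]},{"grip":40,"travel":[0,0,-0.8],"delta_rot":[0,0,0]},{"grip":40,"travel":[0,0,-0.8],"delta_rot":[0,0,0]},{"grip":40,"travel":[0,0,-0.6],"delta_rot":[0,0,0]}]'
python3 - <<'E'
from h import *
go([0.487,0.081,0.105])
t=bot.grab_frame("top");s=bot.grab_frame("side")
cv2.imwrite("pics/t7.png",cv2.resize(t["frame"][130:230,140:340],None,fx=4,fy=4,interpolation=cv2.INTER_CUBIC))
cv2.imwrite("pics/s7.png",cv2.resize(s["frame"][100:240,270:370],None,fx=4,fy=4,interpolation=cv2.INTER_CUBIC))
E
```

```text
clock: 17.47
eef_pos: [0.478, -0.0176, 0.1263]
orientation: [0.999, -0.041, 0.0, -0.0]
contact_force: [0.7, 0.4, 0.9]
opening: 0.468
units of 25mm: [ 0.04 -3.96  0.85] F [0.7 0.4 0.9] eef [ 0.478  -0.0176  0.1263] t 17.47
tool x [ 0.997 -0.082  0.001] y [-0.082 -0.997 -0.   ] z [ 1.e-03  1.e-04 -1.e+00]
```

View pics/s7.png

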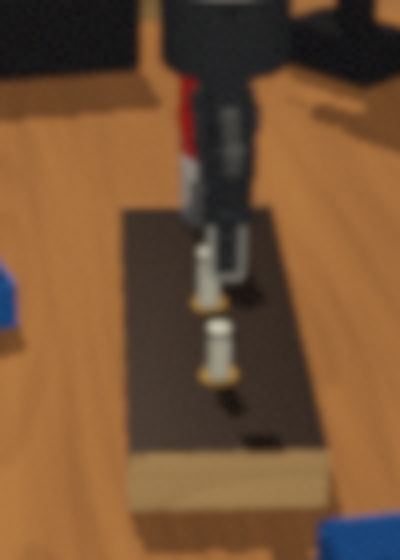

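The near stud now stands lower, with its top at about (219,326) in the crop. Moving to the far stud.

```bash
python3 -m pendant '[{"grip":40,"travel":[0,-0.4,0],"delta_rot":[0,0,0]},{"grip":40,"travel":[0,-0.8,0],"delta_rot":[0,0,0]},{"grip":40,"travel":[0,-0.8,0],"delta_rot":[0,0,0]},{"grip":40,"travel":[0,-0.8,0],"delta_rot":[0,0,0]},{"grip":40,"travel":[0.02,-0.8,0],"delta_rot":[0,0,0]},{"grip":40,"travel":[0.02,-0.4,0],"delta_rot":[0,0,0]},{"grip":40,"travel":[0,0,0.4],"delta_rot":[0,0,0]},{"grip":40,"travel":[0,0,0.4],"delta_rot":[0,0,0]},{"grip":40,"travel":[0,0,0],"delta_rot":[0,0,0]},{"grip":40,"travel":[0,0,0],"delta_rot":[0,0,0]}]'
python3 - <<'E'
from h import *
go([0.487,0.081,0.067])
w=bot.grab_frame("wrist")
cv2.imwrite("pics/w8.png",w["frame"])
E
```

```text
clock: 18.4
eef_pos: [0.4858, 0.0802, 0.1028]
orientation: [0.999, -0.042, -0.002, 0.0]
contact_force: [-0.1, 0.1, -0.4]
opening: 0.469
units of 25mm: [ 0.05 -0.04  1.43] F [-0.1  0.1 -0.4] eef [0.4858 0.0802 0.1028] t 18.4
tool x [ 0.996 -0.084 -0.003] y [-0.084 -0.996  0.001] z [-3.1e-03 -7.0e-04 -1.0e+00]
```

View pics/w8.png

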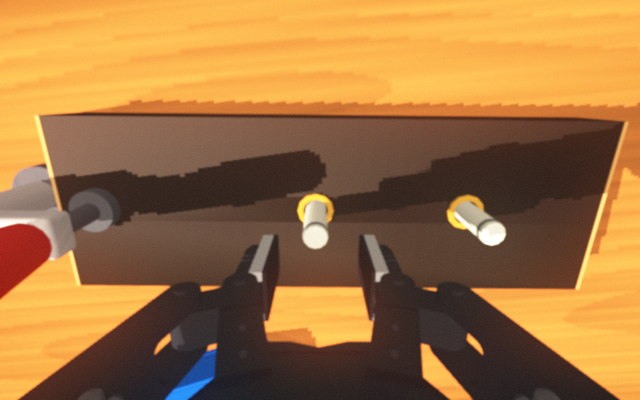

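The far stud's top is at (315,236), so it needs about −0.04 in y to centre it. Descending and gripping.

```bash
python3 -m pendant '[{"grip":40,"travel":[0.02,-0.04,0.3],"delta_rot":[0,0,0]},{"grip":40,"travel":[0,0,0.4],"delta_rot":[0,0,0]},{"grip":40,"travel":[0,0,0.4],"delta_rot":[0,0,0]},{"grip":40,"travel":[0,0,0.3],"delta_rot":[0,0,0]},{"grip":40,"travel":[0,0,0],"delta_rot":[0,0,0]},{"grip":5,"travel":[0,0,0],"delta_rot":[0,0,0]},{"grip":5,"travel":[0,0,0],"delta_rot":[0,0,0]},{"grip":5,"travel":[0,0,0],"delta_rot":[0,0,0]},{"grip":5,"travel":[0,0,0],"delta_rot":[0,0,0]},{"grip":5,"travel":[0,0,0],"delta_rot":[0,0,0]}]' 50
python3 - <<'E'
from h import *
w=bot.grab_frame("wrist")
cv2.imwrite("pics/w9.png",cv2.resize(w["frame"][200:320,250:390],None,fx=5,fy=5))
E
```

```text
clock: 19.28
eef_pos: [0.4876, 0.0828, 0.0696]
orientation: [0.999, -0.041, 0.0, -0.0]
contact_force: [-0.1, -0.4, -0.5]
opening: 0.139
```

View pics/w9.png

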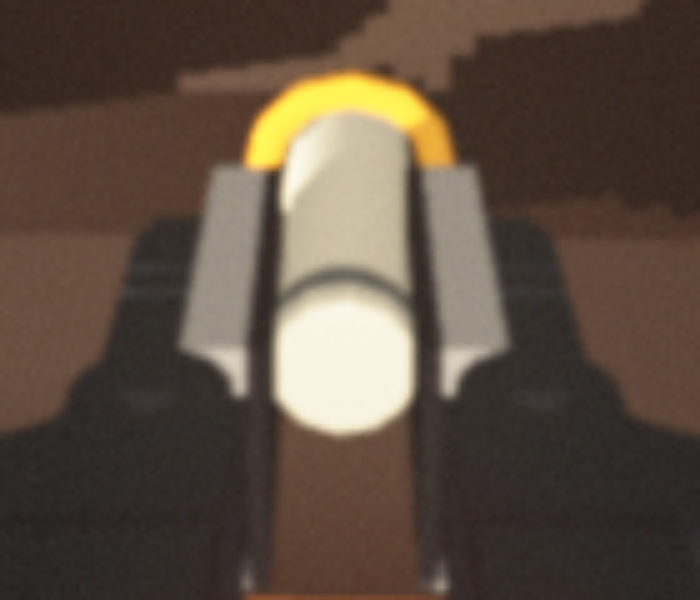

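Gripped: the stud top is centred in the wrist view. Starting the pull.

```bash
python3 -m pendant '[{"grip":5,"travel":[0,0,-0.006],"delta_rot":[0,0,0]},{"grip":5,"travel":[0,0,-0.006],"delta_rot":[0,0,0]},{"grip":5,"travel":[0,0,-0.006],"delta_rot":[0,0,0]},{"grip":5,"travel":[0,0,-0.006],"delta_rot":[0,0,0]},{"grip":5,"travel":[0,0,-0.006],"delta_rot":[0,0,0]},{"grip":5,"travel":[0,0,-0.006],"delta_rot":[0,0,0]},{"grip":5,"travel":[0,0,-0.006],"delta_rot":[0,0,0]},{"grip":5,"travel":[0,0,-0.006],"delta_rot":[0,0,0]},{"grip":5,"travel":[0,0,0],"delta_rot":[0,0,0]},{"grip":5,"travel":[0,0,0],"delta_rot":[0,0,0]}]'
```

```text
clock: 20.17
eef_pos: [0.4874, 0.0827, 0.0706]
orientation: [0.999, -0.041, 0.0, 0.0]
contact_force: [-0.5, -2.2, -2.2]
opening: 0.146
```

```bash
python3 -m pendant '[{"grip":5,"travel":[0,0,-0.006],"delta_rot":[0,0,0]},{"grip":5,"travel":[0,0,-0.006],"delta_rot":[0,0,0]},{"grip":5,"travel":[0,0,-0.006],"delta_rot":[0,0,0]},{"grip":5,"travel":[0,0,-0.006],"delta_rot":[0,0,0]},{"grip":5,"travel":[0,0,-0.006],"delta_rot":[0,0,0]},{"grip":5,"travel":[0,0,0],"delta_rot":[0,0,0]},{"grip":5,"travel":[0,0,0],"delta_rot":[0,0,0]},{"grip":5,"travel":[0,0,0],"delta_rot":[0,0,0]},{"grip":5,"travel":[0,0,0],"delta_rot":[0,0,0]},{"grip":5,"travel":[0,0,0],"delta_rot":[0,0,0]}]'
```

```text
clock: 21.0
eef_pos: [0.4874, 0.0828, 0.0712]
orientation: [0.999, -0.041, -0.0, 0.0]
contact_force: [0.6, -1.9, -3.4]
opening: 0.143
```

The measured stiffness is about 7 N per commanded mm, so 1.75 mm per call is safe.

```bash
python3 -m pendant '[{"grip":5,"travel":[0,0,-0.007],"delta_rot":[0,0,0]},{"grip":5,"travel":[0,0,-0.007],"delta_rot":[0,0,0]},{"grip":5,"travel":[0,0,-0.007],"delta_rot":[0,0,0]},{"grip":5,"travel":[0,0,-0.007],"delta_rot":[0,0,0]},{"grip":5,"travel":[0,0,-0.007],"delta_rot":[0,0,0]},{"grip":5,"travel":[0,0,-0.007],"delta_rot":[0,0,0]},{"grip":5,"travel":[0,0,-0.007],"delta_rot":[0,0,0]},{"grip":5,"travel":[0,0,-0.007],"delta_rot":[0,0,0]},{"grip":5,"travel":[0,0,-0.007],"delta_rot":[0,0,0]},{"grip":5,"travel":[0,0,-0.007],"delta_rot":[0,0,0]}]'
```

```text
clock: 21.83
eef_pos: [0.4874, 0.0828, 0.0729]
orientation: [0.999, -0.041, -0.0, -0.0]
contact_force: [-0.1, -2.0, -3.2]
opening: 0.139
```

```bash
python3 -m pendant '[{"grip":5,"travel":[0,0,-0.005],"delta_rot":[0,0,0]},{"grip":5,"travel":[0,0,-0.005],"delta_rot":[0,0,0]},{"grip":5,"travel":[0,0,-0.005],"delta_rot":[0,0,0]},{"grip":5,"travel":[0,0,-0.005],"delta_rot":[0,0,0]},{"grip":5,"travel":[0,0,-0.005],"delta_rot":[0,0,0]},{"grip":5,"travel":[0,0,0],"delta_rot":[0,0,0]},{"grip":5,"travel":[0,0,0],"delta_rot":[0,0,0]},{"grip":5,"travel":[0,0,0],"delta_rot":[0,0,0]},{"grip":5,"travel":[0,0,0],"delta_rot":[0,0,0]},{"grip":5,"travel":[0,0,0],"delta_rot":[0,0,0]}]'
```

```text
clock: 22.67
eef_pos: [0.4875, 0.0829, 0.0737]
orientation: [0.999, -0.041, 0.0, -0.0]
contact_force: [-0.8, -2.1, -0.6]
opening: 0.141
```

```bash
python3 -m pendant '[{"grip":5,"travel":[0,0,-0.007],"delta_rot":[0,0,0]},{"grip":5,"travel":[0,0,-0.007],"delta_rot":[0,0,0]},{"grip":5,"travel":[0,0,-0.007],"delta_rot":[0,0,0]},{"grip":5,"travel":[0,0,-0.007],"delta_rot":[0,0,0]},{"grip":5,"travel":[0,0,-0.007],"delta_rot":[0,0,0]},{"grip":5,"travel":[0,0,-0.007],"delta_rot":[0,0,0]},{"grip":5,"travel":[0,0,-0.007],"delta_rot":[0,0,0]},{"grip":5,"travel":[0,0,-0.007],"delta_rot":[0,0,0]},{"grip":5,"travel":[0,0,-0.007],"delta_rot":[0,0,0]},{"grip":5,"travel":[0,0,-0.007],"delta_rot":[0,0,0]}]'
```

```text
clock: 23.5
eef_pos: [0.4874, 0.0829, 0.0754]
orientation: [0.999, -0.041, 0.0, -0.0]
contact_force: [0.9, -1.5, -2.4]
opening: 0.143
```

```bash
python3 -m pendant '[{"grip":5,"travel":[0,0,-0.005],"delta_rot":[0,0,0]},{"grip":5,"travel":[0,0,-0.005],"delta_rot":[0,0,0]},{"grip":5,"travel":[0,0,-0.005],"delta_rot":[0,0,0]},{"grip":5,"travel":[0,0,-0.005],"delta_rot":[0,0,0]},{"grip":5,"travel":[0,0,-0.005],"delta_rot":[0,0,0]},{"grip":5,"travel":[0,0,0],"delta_rot":[0,0,0]},{"grip":5,"travel":[0,0,0],"delta_rot":[0,0,0]},{"grip":5,"travel":[0,0,0],"delta_rot":[0,0,0]},{"grip":5,"travel":[0,0,0],"delta_rot":[0,0,0]},{"grip":5,"travel":[0,0,0],"delta_rot":[0,0,0]}]'
python3 - <<'E'
from h import *
w=bot.grab_frame("wrist")
cv2.imwrite("pics/w10.png",cv2.resize(w["frame"][200:320,250:390],None,fx=5,fy=5))
E
```

```text
clock: 24.33
eef_pos: [0.4875, 0.0829, 0.0761]
orientation: [0.999, -0.041, 0.0, -0.0]
contact_force: [0.5, -1.4, -2.5]
opening: 0.142
```

View pics/w10.png

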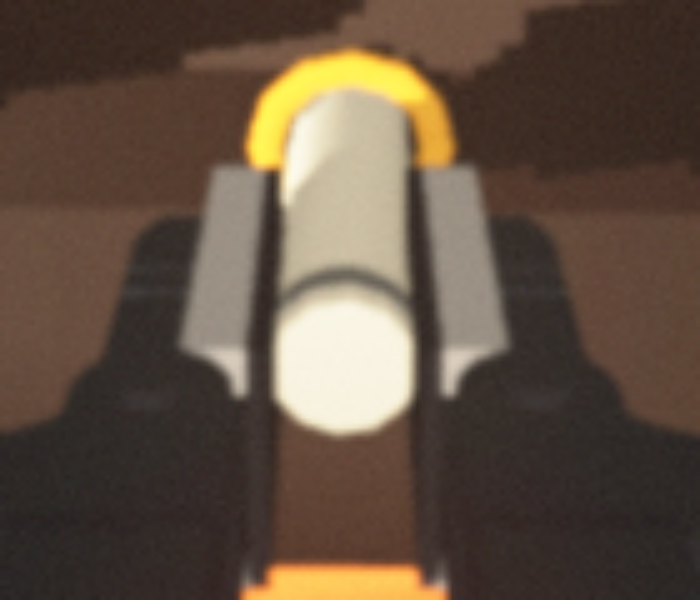

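It's moving with the gripper, 6.5 mm so far with no catch yet. Continuing.

```bash
python3 -m pendant '[{"grip":5,"travel":[0,0,-0.007],"delta_rot":[0,0,0]},{"grip":5,"travel":[0,0,-0.007],"delta_rot":[0,0,0]},{"grip":5,"travel":[0,0,-0.007],"delta_rot":[0,0,0]},{"grip":5,"travel":[0,0,-0.007],"delta_rot":[0,0,0]},{"grip":5,"travel":[0,0,-0.007],"delta_rot":[0,0,0]},{"grip":5,"travel":[0,0,-0.007],"delta_rot":[0,0,0]},{"grip":5,"travel":[0,0,-0.007],"delta_rot":[0,0,0]},{"grip":5,"travel":[0,0,-0.007],"delta_rot":[0,0,0]},{"grip":5,"travel":[0,0,-0.007],"delta_rot":[0,0,0]},{"grip":5,"travel":[0,0,-0.007],"delta_rot":[0,0,0]}]'
```

```text
clock: 25.22
eef_pos: [0.4874, 0.0828, 0.0777]
orientation: [0.999, -0.041, -0.0, -0.0]
contact_force: [1.2, -1.5, -4.4]
opening: 0.135
```

```bash
python3 -m pendant '[{"grip":5,"travel":[0,0,-0.006],"delta_rot":[0,0,0]},{"grip":5,"travel":[0,0,-0.006],"delta_rot":[0,0,0]},{"grip":5,"travel":[0,0,-0.006],"delta_rot":[0,0,0]},{"grip":5,"travel":[0,0,-0.006],"delta_rot":[0,0,0]},{"grip":5,"travel":[0,0,0],"delta_rot":[0,0,0]},{"grip":5,"travel":[0,0,0],"delta_rot":[0,0,0]},{"grip":5,"travel":[0,0,0],"delta_rot":[0,0,0]},{"grip":5,"travel":[0,0,0],"delta_rot":[0,0,0]},{"grip":5,"travel":[0,0,0],"delta_rot":[0,0,0]},{"grip":5,"travel":[0,0,0],"delta_rot":[0,0,0]}]'
```

```text
clock: 26.05
eef_pos: [0.4875, 0.0828, 0.0785]
orientation: [0.999, -0.041, 0.0, -0.0]
contact_force: [-0.5, -1.7, -0.3]
opening: 0.14
```

```bash
python3 -m pendant '[{"grip":5,"travel":[0,0,-0.007],"delta_rot":[0,0,0]},{"grip":5,"travel":[0,0,-0.007],"delta_rot":[0,0,0]},{"grip":5,"travel":[0,0,-0.007],"delta_rot":[0,0,0]},{"grip":5,"travel":[0,0,-0.007],"delta_rot":[0,0,0]},{"grip":5,"travel":[0,0,-0.007],"delta_rot":[0,0,0]},{"grip":5,"travel":[0,0,-0.007],"delta_rot":[0,0,0]},{"grip":5,"travel":[0,0,-0.007],"delta_rot":[0,0,0]},{"grip":5,"travel":[0,0,-0.007],"delta_rot":[0,0,0]},{"grip":5,"travel":[0,0,-0.007],"delta_rot":[0,0,0]},{"grip":5,"travel":[0,0,-0.007],"delta_rot":[0,0,0]}]'
```

```text
clock: 26.88
eef_pos: [0.4874, 0.0829, 0.0801]
orientation: [0.999, -0.041, 0.0, -0.0]
contact_force: [-0.1, -1.7, -3.3]
opening: 0.142
```

```bash
python3 -m pendant '[{"grip":5,"travel":[0,0,-0.006],"delta_rot":[0,0,0]},{"grip":5,"travel":[0,0,-0.006],"delta_rot":[0,0,0]},{"grip":5,"travel":[0,0,-0.006],"delta_rot":[0,0,0]},{"grip":5,"travel":[0,0,-0.006],"delta_rot":[0,0,0]},{"grip":5,"travel":[0,0,0],"delta_rot":[0,0,0]},{"grip":5,"travel":[0,0,0],"delta_rot":[0,0,0]},{"grip":5,"travel":[0,0,0],"delta_rot":[0,0,0]},{"grip":5,"travel":[0,0,0],"delta_rot":[0,0,0]},{"grip":5,"travel":[0,0,0],"delta_rot":[0,0,0]},{"grip":5,"travel":[0,0,0],"delta_rot":[0,0,0]}]'
```

```text
clock: 27.72
eef_pos: [0.4875, 0.0829, 0.0808]
orientation: [0.999, -0.041, 0.0, -0.0]
contact_force: [-0.4, -1.3, -1.9]
opening: 0.141
```

It has travelled 11.2 mm from a start at least 2 mm up, which is past the 12 mm catch point. One more cautious step before pulling it out.

```bash
python3 -m pendant '[{"grip":5,"travel":[0,0,-0.008],"delta_rot":[0,0,0]},{"grip":5,"travel":[0,0,-0.008],"delta_rot":[0,0,0]},{"grip":5,"travel":[0,0,-0.008],"delta_rot":[0,0,0]},{"grip":5,"travel":[0,0,-0.008],"delta_rot":[0,0,0]},{"grip":5,"travel":[0,0,-0.008],"delta_rot":[0,0,0]},{"grip":5,"travel":[0,0,-0.008],"delta_rot":[0,0,0]},{"grip":5,"travel":[0,0,-0.008],"delta_rot":[0,0,0]},{"grip":5,"travel":[0,0,-0.008],"delta_rot":[0,0,0]},{"grip":5,"travel":[0,0,-0.008],"delta_rot":[0,0,0]},{"grip":5,"travel":[0,0,-0.008],"delta_rot":[0,0,0]}]'
```

```text
clock: 28.55
eef_pos: [0.4874, 0.0828, 0.0827]
orientation: [0.999, -0.041, 0.0, -0.0]
contact_force: [0.7, -1.6, -1.7]
opening: 0.139
```

```bash
python3 -m pendant '[{"grip":5,"travel":[0,0,-0.015],"delta_rot":[0,0,0]},{"grip":5,"travel":[0,0,-0.015],"delta_rot":[0,0,0]},{"grip":5,"travel":[0,0,-0.015],"delta_rot":[0,0,0]},{"grip":5,"travel":[0,0,-0.015],"delta_rot":[0,0,0]},{"grip":5,"travel":[0,0,-0.015],"delta_rot":[0,0,0]},{"grip":5,"travel":[0,0,-0.015],"delta_rot":[0,0,0]},{"grip":5,"travel":[0,0,-0.015],"delta_rot":[0,0,0]},{"grip":5,"travel":[0,0,-0.015],"delta_rot":[0,0,0]},{"grip":5,"travel":[0,0,-0.015],"delta_rot":[0,0,0]},{"grip":5,"travel":[0,0,-0.015],"delta_rot":[0,0,0]}]'; python3 - <<'E'
from h import *
w=bot.grab_frame("wrist")
cv2.imwrite("pics/w11.png",cv2.resize(w["frame"][200:320,250:390],None,fx=5,fy=5))
E
```

```text
clock: 29.38
eef_pos: [0.4874, 0.0829, 0.0865]
orientation: [0.999, -0.041, 0.0, -0.0]
contact_force: [0.8, 0.8, 0.2]
opening: 0.139
```

View pics/w11.png

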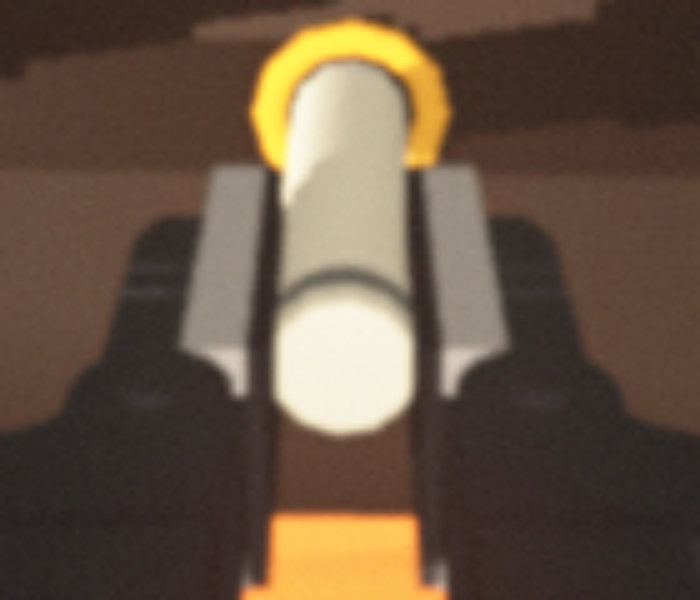

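17 mm of travel with no catch and the friction gone, so this stud is a reject. Lifting it clear.

```bash
python3 -m pendant '[{"grip":5,"travel":[0,0,-0.1],"delta_rot":[0,0,0]},{"grip":5,"travel":[0,0,-0.2],"delta_rot":[0,0,0]},{"grip":5,"travel":[0,0,-0.3],"delta_rot":[0,0,0]},{"grip":5,"travel":[0,0,-0.4],"delta_rot":[0,0,0]},{"grip":5,"travel":[0,0,-0.6],"delta_rot":[0,0,0]},{"grip":5,"travel":[0,0,-0.8],"delta_rot":[0,0,0]},{"grip":5,"travel":[0,0,-0.8],"delta_rot":[0,0,0]},{"grip":5,"travel":[0,0,-0.6],"delta_rot":[0,0,0]},{"grip":5,"travel":[0,0,-0.2],"delta_rot":[0,0,0]},{"grip":5,"travel":[0,0,0],"delta_rot":[0,0,0]}]'; python3 - <<'E'
from h import *
w=bot.grab_frame("wrist")
cv2.imwrite("pics/w12.png",w["frame"])
t=bot.grab_frame("top")
hsv=cv2.cvtColor(t["frame"],cv2.COLOR_BGR2HSV)
m=cv2.inRange(hsv,(100,120,40),(130,255,255))
for c in cv2.findContours(m,cv2.RETR_EXTERNAL,cv2.CHAIN_APPROX_NONE)[0]:
    if cv2.contourArea(c)>300: r=cv2.minAreaRect(c);print(r,plane(t,*r[0],.035))
go([0.575,-0.2585,0.18])
E
```

```text
clock: 30.27
eef_pos: [0.4884, 0.0831, 0.1884]
orientation: [0.999, -0.041, 0.002, -0.0]
contact_force: [-0.1, 0.3, -0.4]
opening: 0.139
((440.13958740234375, 294.7607421875), (54.550392150878906, 71.39981842041016), 73.1416015625) [ 0.22565488 -0.40613705  0.035     ]
((377.1299133300781, 148.3577423095703), (51.76473617553711, 69.79158020019531), 87.39744567871094) [ 0.57579632 -0.25845292  0.035     ]
units of 25mm: [ 4.62 13.31  0.25] F [0.1 0.7 0.1] eef [0.4872 0.0827 0.1861] t 30.37
tool x [ 0.997 -0.082 -0.   ] y [-0.082 -0.997  0.   ] z [-1.e-04 -1.e-04 -1.e+00]
```

View pics/w12.png

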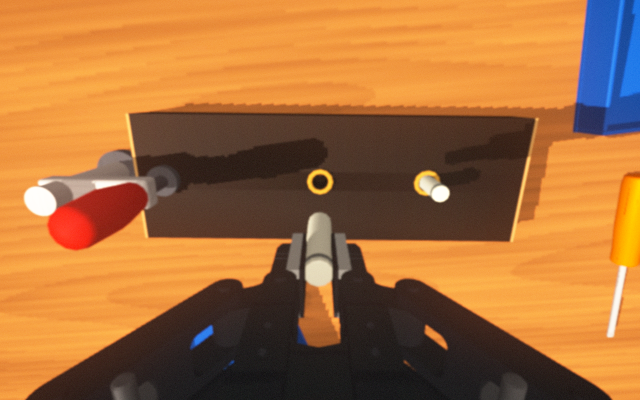

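The stud is out and held at (318,250). The far socket at (320,181) is empty and the near stud at (437,190) is still in. Moving to the tray.

```bash
python3 -m pendant '[{"grip":5,"travel":[0.2,0.4,0],"delta_rot":[0,0,0]},{"grip":5,"travel":[0.3,0.8,0],"delta_rot":[0,0,0]},{"grip":5,"travel":[0.3,0.9,0],"delta_rot":[0,0,0]},{"grip":5,"travel":[0.3,0.9,0],"delta_rot":[0,0,0]},{"grip":5,"travel":[0.3,0.9,0],"delta_rot":[0,0,0]},{"grip":5,"travel":[0.3,0.9,0],"delta_rot":[0,0,0]},{"grip":5,"travel":[0.3,0.9,0],"delta_rot":[0,0,0]},{"grip":5,"travel":[0.3,0.9,0],"delta_rot":[0,0,0]},{"grip":5,"travel":[0.3,0.9,0],"delta_rot":[0,0,0]},{"grip":5,"travel":[0.3,0.9,0],"delta_rot":[0,0,0]}]'; python3 -m pendant '[{"grip":5,"travel":[0.3,0.9,0],"delta_rot":[0,0,0]},{"grip":5,"travel":[0.3,0.9,0],"delta_rot":[0,0,0]},{"grip":5,"travel":[0.3,0.9,0],"delta_rot":[0,0,0]},{"grip":5,"travel":[0.3,0.7,0],"delta_rot":[0,0,0]},{"grip":5,"travel":[0.2,0.5,0],"delta_rot":[0,0,0]},{"grip":5,"travel":[0.1,0.3,0],"delta_rot":[0,0,0]},{"grip":5,"travel":[0,0,0],"delta_rot":[0,0,0]},{"grip":5,"travel":[0,0,0],"delta_rot":[0,0,0]},{"grip":5,"travel":[0,0,0],"delta_rot":[0,0,0]},{"grip":5,"travel":[0,0,0],"delta_rot":[0,0,0]}]'; python3 - <<'E'
from h import *
w=bot.grab_frame("wrist")
cv2.imwrite("pics/w13.png",w["frame"])
go([0.575,-0.2585,0.057])
E
```

```text
clock: 31.2
eef_pos: [0.5419, -0.1346, 0.185]
orientation: [0.999, -0.041, -0.001, -0.0]
contact_force: [0.0, 0.1, -0.4]
opening: 0.137
clock: 32.03
eef_pos: [0.5713, -0.2385, 0.1866]
orientation: [0.999, -0.04, 0.0, -0.0]
contact_force: [-0.7, 0.2, -0.9]
opening: 0.141
units of 25mm: [0.21 0.78 5.19] F [ 0.9  0.4 -0.3] eef [ 0.5713 -0.2388  0.1867] t 32.08
tool x [ 0.997 -0.08   0.   ] y [-0.08  -0.997 -0.   ] z [ 3.e-04  2.e-04 -1.e+00]
```

View pics/w13.png

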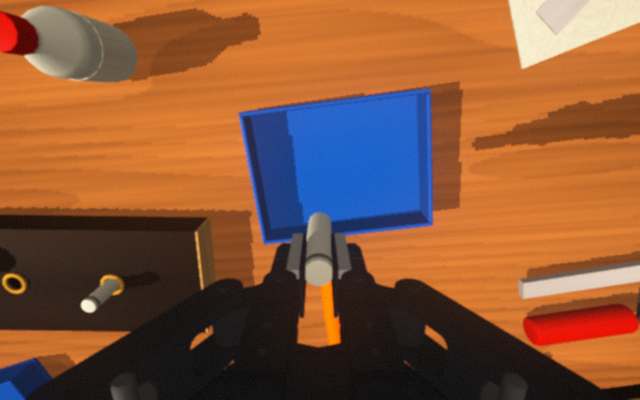

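The stud is held above the tray, whose rim spans (240–432, 88–240). Glue and panel are clear. Lowering.

```bash
python3 -m pendant '[{"grip":5,"travel":[0.1,0.4,0.3],"delta_rot":[0,0,0]},{"grip":5,"travel":[0.1,0.4,0.6],"delta_rot":[0,0,0]},{"grip":5,"travel":[0,0,0.8],"delta_rot":[0,0,0]},{"grip":5,"travel":[0,0,0.8],"delta_rot":[0,0,0]},{"grip":5,"travel":[0,0,0.8],"delta_rot":[0,0,0]},{"grip":5,"travel":[0,0,0.6],"delta_rot":[0,0,0]},{"grip":5,"travel":[0,0,0.4],"delta_rot":[0,0,0]},{"grip":5,"travel":[0,0,0],"delta_rot":[0,0,0]},{"grip":5,"travel":[0,0,0],"delta_rot":[0,0,0]},{"grip":5,"travel":[0,0,0],"delta_rot":[0,0,0]}]'; python3 - <<'E'
from h import *
cv2.imwrite("pics/w14.png",bot.grab_frame("wrist")["frame"])
cv2.imwrite("pics/s14.png",bot.grab_frame("side")["frame"])
go([0.575,-0.2585,0.057])
E
```

```text
clock: 32.92
eef_pos: [0.575, -0.261, 0.0796]
orientation: [0.999, -0.041, 0.001, 0.0]
contact_force: [0.1, 0.2, 0.3]
opening: 0.142
units of 25mm: [-0.02 -0.1   0.93] F [ 0.3  0.7 -1.6] eef [ 0.5753 -0.2609  0.0802] t 33.02
tool x [ 0.997 -0.082  0.002] y [-0.082 -0.997  0.001] z [ 2.1e-03 -9.0e-04 -1.0e+00]
```

View pics/w14.png

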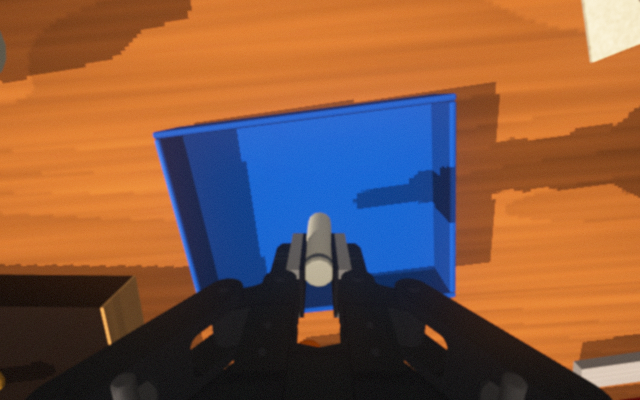

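View pics/s14.png

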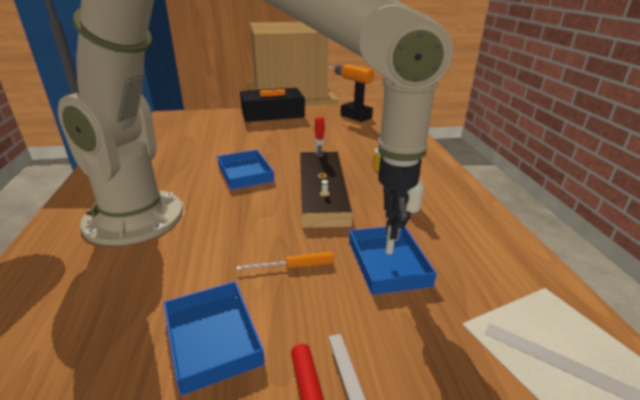

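The stud is inside the tray. I'll lower the last 22 mm, release and rise.

```bash
python3 -m pendant '[{"grip":5,"travel":[0,0,0.2],"delta_rot":[0,0,0]},{"grip":5,"travel":[0,0,0.3],"delta_rot":[0,0,0]},{"grip":5,"travel":[0,0,0.2],"delta_rot":[0,0,0]},{"grip":5,"travel":[0,0,0.2],"delta_rot":[0,0,0]},{"grip":5,"travel":[0,0,0],"delta_rot":[0,0,0]},{"grip":5,"travel":[0,0,0],"delta_rot":[0,0,0]},{"grip":45,"travel":[0,0,0],"delta_rot":[0,0,0]},{"grip":45,"travel":[0,0,0],"delta_rot":[0,0,0]},{"grip":45,"travel":[0,0,0],"delta_rot":[0,0,0]},{"grip":45,"travel":[0,0,0],"delta_rot":[0,0,0]}]'; python3 -m pendant '[{"grip":45,"travel":[0,0,-0.2],"delta_rot":[0,0,0]},{"grip":45,"travel":[0,0,-0.5],"delta_rot":[0,0,0]},{"grip":45,"travel":[0,0,-0.8],"delta_rot":[0,0,0]},{"grip":45,"travel":[0,0,-0.8],"delta_rot":[0,0,0]},{"grip":45,"travel":[0,0,-0.8],"delta_rot":[0,0,0]},{"grip":45,"travel":[0,0,-0.8],"delta_rot":[0,0,0]},{"grip":45,"travel":[0,0,-0.8],"delta_rot":[0,0,0]},{"grip":45,"travel":[0,0,0],"delta_rot":[0,0,0]},{"grip":45,"travel":[0,0,0],"delta_rot":[0,0,0]},{"grip":45,"travel":[0,0,0],"delta_rot":[0,0,0]}]'; python3 - <<'E'
from h import *
cv2.imwrite("pics/w15.png",bot.grab_frame("wrist")["frame"])
s=bot.grab_frame("side");cv2.imwrite("pics/s15.png",s["frame"])
cv2.imwrite("pics/t15.png",bot.grab_frame("top")["frame"])
E
```

```text
clock: 33.85
eef_pos: [0.5747, -0.2606, 0.0567]
orientation: [0.999, -0.041, 0.0, 0.0]
contact_force: [0.7, 0.3, -0.4]
opening: 0.528
clock: 34.68
eef_pos: [0.5744, -0.2605, 0.1742]
orientation: [0.999, -0.041, 0.0, 0.0]
contact_force: [-0.1, -0.3, -0.2]
opening: 0.526
```

View pics/w15.png

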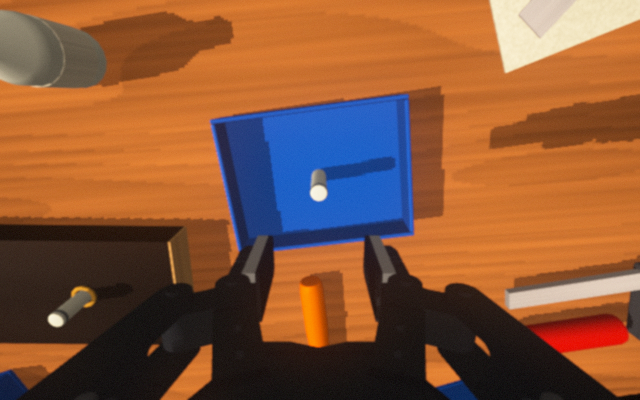

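View pics/s15.png

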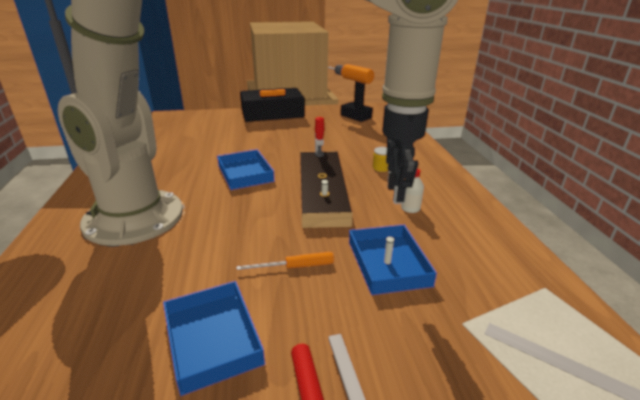

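View pics/t15.png

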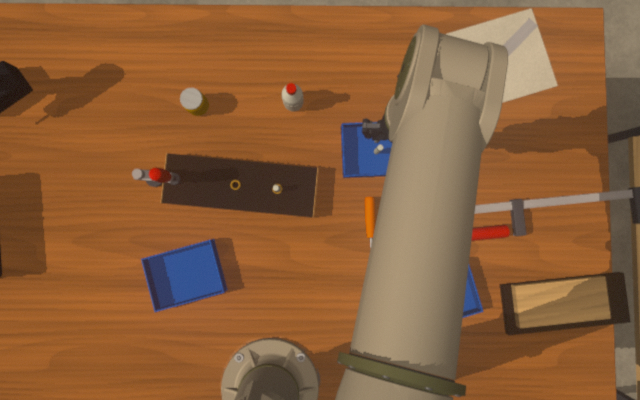

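The rejected stud stands inside the tray at (318,178) in the wrist view. Glue, tin and screwdriver are where they started. Last check is the near stud's height.

```bash
python3 - <<'E'
from h import *
s=bot.grab_frame("side");t=bot.grab_frame("top")
cv2.imwrite("pics/sc16.png",cv2.resize(s["frame"][150:220,290:360],None,fx=8,fy=8,interpolation=cv2.INTER_CUBIC))
cv2.imwrite("pics/tc16.png",cv2.resize(t["frame"][160:215,250:305],None,fx=8,fy=8,interpolation=cv2.INTER_CUBIC))
for z in(.0755,.0815): print(z,[(np.array(proj(s,[.478,-.0183,z]))-[290,150]+.5)*8-.5])
E
```

```text
0.0755 [array([280.07251076, 253.36199181])]
0.0815 [array([280.37549096, 236.43744764])]
```

View pics/sc16.png

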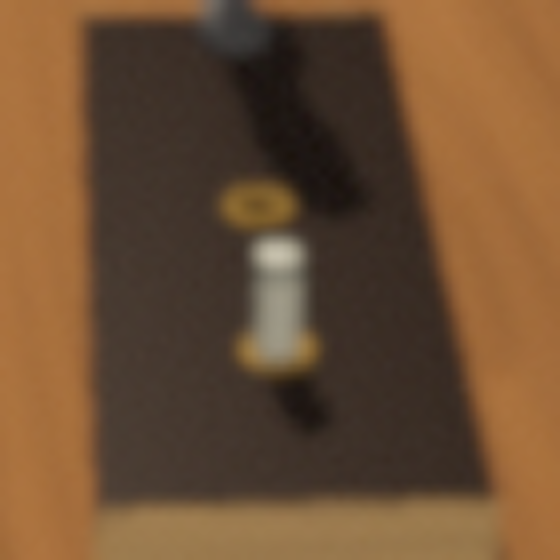

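The near stud's top is at (278,250) in the crop. That matches z ≈ 0.0755–0.076, fully down at 12 mm below the catch. Handing in.

```bash
python3 -c "
from rig import bot
print(bot.sign_off())"
```

```text
the job is handed in; nothing more can be done
None
```

I pull-tested both studs and handed the job in at about 35 s of the 72 s allowed. One stud held and is pushed back down; the other came out and is in the reject tray.

- **Near stud (panel y = -90 mm):** the barb caught after about 6 mm of travel. I held it at 14.8–15.4 N for about 2.5 s, and the highest pull reading was 15.4 N. I then pushed it down until it stopped moving at 14 N, about 12 mm below the catch point. The last picture shows its top at about 76 mm, which agrees.
- **Far stud (panel y = +10 mm):** it slid up 17 mm at no more than about 4.4 N without catching, then came free. I put it in the blue tray farthest from the base, where it stands upright instead of lying down.
- **Other things:** in the last pictures the glue bottle, tin, screwdriver and trays look where they were at the start, and the gripper was clear of everything.

Forces were only read at the end of each move of about 0.8 s, so I have no readings in between. No check failed. The only mismatch was a sideways force of about 5–6 N during the 15 N hold, probably from a grip slightly off-centre.

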